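# Bounce-check the springs of a model off-road car

## Task

Check the model car's suspension: with the fingertips, press lightly down on the mudguard over the left front wheel so that the springs give about a centimetre, let it come back up, then do the same over the right rear, the right front and the left rear wheel, in that order (left and right as the driver sits). Do not drive the body hard onto its stops, keep off the roll cage and light bar, and leave the car standing where it is, not lifted or shoved, and the other things on the desk undisturbed.

Things in the scene. Friction and masses are not known exactly. Their poses are not given: they have to be found in the camera images.
- car: Model off-road car, 316 x 206 x 155 mm, 1.4 kg, loose on four locked 75 mm tyres. Origin on the desk under its middle; x to its front (bonnet, head lamps, bumper), y to its left, z up. An upright spare wheel is on its tail. The white body rides on springs: pressed over one wheel it gives 1 mm per 0.6 N there, up to stops at about 20 mm, and comes back up by itself.
- guard_lf: Flat black mudguard over the left front wheel (forward and left of the car's middle), 56 mm along the car by 46 mm across, 6 mm thick, part of the sprung body. Origin at the centre of its top face, which at rest is 105 mm above the desk, at x +95, y +80 mm in the car's frame; axes as the car's.
- guard_rr: Flat black mudguard over the right rear wheel (backward and right of the car's middle), 56 mm along the car by 46 mm across, 6 mm thick, part of the sprung body. Origin at the centre of its top face, which at rest is 105 mm above the desk, at x -95, y -80 mm in the car's frame; axes as the car's.
- guard_rf: Flat black mudguard over the right front wheel (forward and right of the car's middle), 56 mm along the car by 46 mm across, 6 mm thick, part of the sprung body. Origin at the centre of its top face, which at rest is 105 mm above the desk, at x +95, y -80 mm in the car's frame; axes as the car's.
- guard_lr: Flat black mudguard over the left rear wheel (backward and left of the car's middle), 56 mm along the car by 46 mm across, 6 mm thick, part of the sprung body. Origin at the centre of its top face, which at rest is 105 mm above the desk, at x -95, y +80 mm in the car's frame; axes as the car's.
- cage: Roll cage of dark tubes with a light bar across its top, in the middle of the car between the mudguards. Origin and axes at rest are the car's; the cage spans x -78 to +48 mm, y -44 to +44 mm, its top is at 155 mm. Not to be touched.
- oil: Bystander: standing bottle 34 mm across, 85 mm high, near the car's left side. Origin: centre of its underside.
- driver: Bystander: screwdriver 170 mm long lying along the car's right side. Origin: its middle, on the desk.
- tyre: Bystander: spare tyre lying flat, 74 mm across, 30 mm high, just ahead of the car's nose. Origin: centre of its underside.
- battery: Bystander: grey battery pack 95 x 34 x 25 mm, lying along the car's left side. Origin: centre of its underside.
- mug: Bystander: white mug 80 mm across, 95 mm high, at the left of the desk. Origin: centre of its underside.
- handset: Bystander: black radio handset 110 x 150 mm, sticks up to 71 mm, at the left of the desk. Origin: centre of its underside.
- parts_tray: Bystander: clear divided tray 130 x 190 x 35 mm at the right of the desk. Origin: centre of its underside.

How it is judged:
By the outcome, as a careful person would: the job done as asked, in the order asked, and still so for the second after the job is handed in, with the robot touching nothing.
It also fails if it takes over 62 s, if anything falls off the work surface, if the arm or the gripper's body presses on something with over 40 N, if the wrist force passes 120 N, or if a joint passes its speed limit or range.

## Robot

A 6-joint arm with a two-finger parallel gripper is mounted at the origin on the work surface. World frame = base frame: x ahead of the robot, y to its left, z up, the work surface at z = 0. Lengths are in mm, angles in rad, forces in N, time in s.
With the tool pointing down it reaches from about 350 to 850 mm from the base axis. Payload 8.1 kg.
Tool frame: the origin (TCP) lies at the very end of the fingers, on their centre line; the grasp point (between the pads) lies 19 mm behind it (r.hold_point_z is the distance from the TCP to the grasp point, in mm); z points along the fingers, y is the direction in which the jaws open and shut (so a half turn about z gives the same grasp; the last joint's range is limited). The gripper opens to 93 mm and grips with 3 to 60 N. Pads are 15 mm wide; open, the fingers measure 128 mm over their backs; the gripper's body (75 mm by 188 mm) begins 65 mm behind the grasp point.
Start: joints at [1.068, 0.13, 1.488, -0, 1.523, -0.085], TCP at [243.43, 548.404, 218.635] pointing down, gripper open.
Joint ranges: [-2.96, 2.96], [-0.89, 2.26], [0.02, 2.5], [-1.34, 4.48], [0, 2.73], [-2.66, 2.66]. Speed limits (rad/s): [2.39, 2.39, 2.79, 3.14, 3.14, 3.14].

## Interface

Orientations are given as a rotation vector (axis times angle).
In Python, from cell import r gives the robot as it stands. Calls block until the motion is done:
- r.move_to(position, orientation): joint-space move of the TCP to a pose.
- r.line_to(position, rot=None, max_speed=150): straight line of the TCP; rot=None keeps the orientation; max_speed is the mean speed in mm/s.
- r.move_joints(angles): joint-space move.
- r.move_gripper(opening, newtons=None): opening from 0.0 (shut) to 1.0 (fully open); newtons is the grip in N (None keeps the last); returns when the fingers have stopped.
- r.wait(seconds).
- r.ik(position, orientation): joint angles nearest the present ones, or None.
- r.capture(name): name is "side" or "top"; returns the picture (384x512x3 uint8, red, green, blue); there is no depth.
- r.camera_model(name): a dict with "vfov" (degrees; the focal length in pixels is half the picture's height over the tangent of half this angle, whatever the lens; pixels are square), "cx", "cy" (the principal point, pixels), "T" (4x4, takes a point from camera to world coordinates). Camera axes: x right, y up, looking along -z (the intrinsics and any distortion apply to the point x, -y, -z); pixel columns grow to the right and rows downward; lengths in mm; the calibration is good to about 2 mm. A picture is of the moment at which its call begins. camera_model takes no time and is no camera call.
A pose or a line that the arm cannot do raises r.MotionError and nothing moves.
- r.hand_in(): hands the job in, once; it reports no verdict.
Trained networks look in the newest picture that a camera, given by its name, has taken for a name from the list of things; names that differ only in an ending like _2 or _b are one class to them, and where a whole thing is asked for, a point or a joint stands for the part that bears it (a point fixed in the world has none). Each returns a list of dicts, best first, with "p" (0 to 1); they miss things now and then, are a little off and sometimes report something else, mostly with a low value. They report only what shows in the picture. A call takes as long as a camera call.
- r.find_in(camera, query): "at" ([column, row] in pixels, amid what is visible of it).
- r.trace(camera, query): "region" (384x512 bool, what is visible of it) and "at" ([column, row] in pixels, amid what is visible of it).
- r.mark_of(camera, query): "at" ([column, row] in pixels: a listed point, or the origin of a listed thing).
Readings, each from a call of its own:
- r.read_time(): time.
- r.read_q(): joint angles.
- r.read_dq(): joint speeds.
- r.read_joint_efforts(): joint torques, N m.
- r.read_ee_pos(): TCP position.
- r.read_ee_rot(): TCP orientation.
- r.read_wrist_force(): force on the tool from outside, world axes, zero at the start.
- r.read_torque(): the same for the moment, N m.
- r.read_gripper_width(): opening from 0.0 (shut) to 1.0 (fully open).
Only numpy, scipy, OpenCV 4.12 (cv2) and the standard library are available. Lean on these libraries where they do the work, as an engineer would, in place of code of your own. Each camera call takes 0.05 s, during which the arm holds its last target.

## Working session

There is one attempt and no reset: what is moved stays moved. The work goes in short steps, each a Python script; the robot and the scene stay as the last script left them, time stands still between calls to the robot, and variables do not carry over. Pictures are saved under pics/ and viewed, and the job is handed in when it is done.

```bash
ls; mkdir -p pics; python3 - <<'E'
from cell import r
import cv2,numpy as np
for n in("side","top"):
    im=r.capture(n); cv2.imwrite(f"pics/{n}0.png",im[:,:,::-1])
    m=r.camera_model(n); print(n,m)
    for q in("car","guard_lf","guard_rr","guard_rf","guard_lr","cage","oil","driver","tyre","battery"):
        print(q,[(np.round(d["at"],1).tolist(),round(d["p"],2)) for d in r.mark_of(n,q)[:4]])
print(r.read_time(),r.read_ee_rot(),r.read_wrist_force())
E
```

```text
pics
side {'vfov': 56.018143769714385, 'cx': 257.8491196696122, 'cy': 188.84107606485787, 'T': array([[-9.92989353e-01,  8.67587258e-02, -8.02811804e-02,
         4.20888897e+02],
       [-1.18085616e-01, -7.58467904e-01,  6.40922949e-01,
         9.38412991e+02],
       [-5.28504027e-03,  6.45909717e-01,  7.63395511e-01,
         1.21254445e+03],
       [ 0.00000000e+00,  0.00000000e+00,  0.00000000e+00,
         1.00000000e+00]])}
car [([248.3, 200.2], 0.86), ([287.0, 327.9], 0.52)]
guard_lf [([220.4, 181.6], 0.71)]
guard_rr [([276.5, 193.4], 0.62)]
guard_rf [([229.8, 176.3], 0.65), ([247.9, 165.4], 0.44)]
guard_lr [([245.4, 211.1], 0.47)]
cage [([250.0, 205.1], 0.53)]
oil [([215.8, 215.8], 0.64), ([233.3, 233.6], 0.44), ([231.3, 174.4], 0.24)]
driver [([276.7, 184.2], 0.61)]
tyre [([231.0, 173.8], 0.62)]
battery [([230.0, 233.1], 0.49)]
top {'vfov': 46.29728667443713, 'cx': 254.98541717261693, 'cy': 192.65898148717716, 'T': array([[ 4.77936805e-02,  9.76049615e-01, -2.12233159e-01,
         2.49781091e+02],
       [-9.98857229e-01,  4.66982057e-02, -1.01741760e-02,
        -2.48936581e+01],
       [-1.95928274e-05,  2.12476887e-01,  9.77166092e-01,
         1.46084029e+03],
       [ 0.00000000e+00,  0.00000000e+00,  0.00000000e+00,
         1.00000000e+00]])}
car [([253.8, 189.5], 0.72)]
guard_lf [([257.5, 146.7], 0.67)]
guard_rr [([246.7, 220.1], 0.9)]
guard_rf [([288.8, 182.1], 0.74)]
guard_lr []
cage [([253.4, 191.2], 0.75)]
oil [([239.5, 150.6], 0.41)]
driver [([285.7, 221.8], 0.49)]
tyre [([302.0, 158.7], 0.78)]
battery [([205.6, 168.6], 0.6)]
1.1 [-6.51469588e-01 -3.07329620e+00 -6.58203745e-05] [-0.80624768  0.69699167  0.0976898 ]
```

```bash
python3 - <<'E'
import cv2
for n,(a,b,c,d) in {"top":(110,270,170,340),"side":(110,290,150,350)}.items():
    im=cv2.imread(f"pics/{n}0.png")[a:b,c:d]; cv2.imwrite(f"pics/{n}0z.png",cv2.resize(im,None,fx=3.3 if n=="side" else 3.7,fy=3.3 if n=="side" else 3.7,interpolation=cv2.INTER_CUBIC))
E
```

```text
(no output)
```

View pics/top0.png

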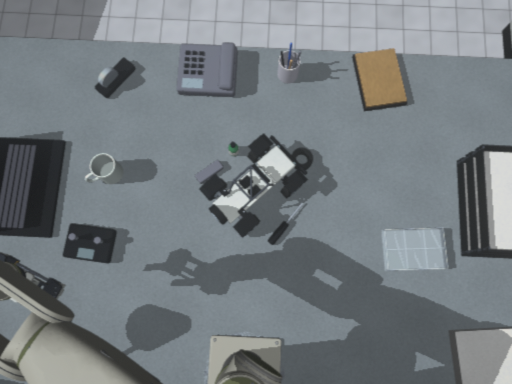

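View pics/top0z.png

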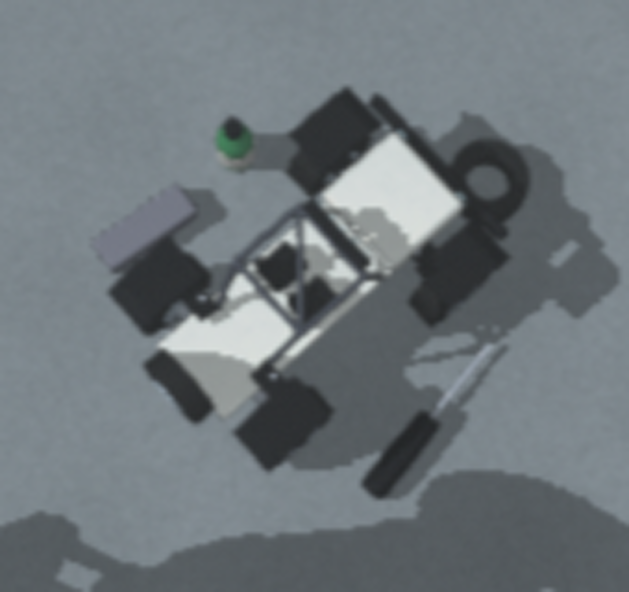

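View pics/side0z.png

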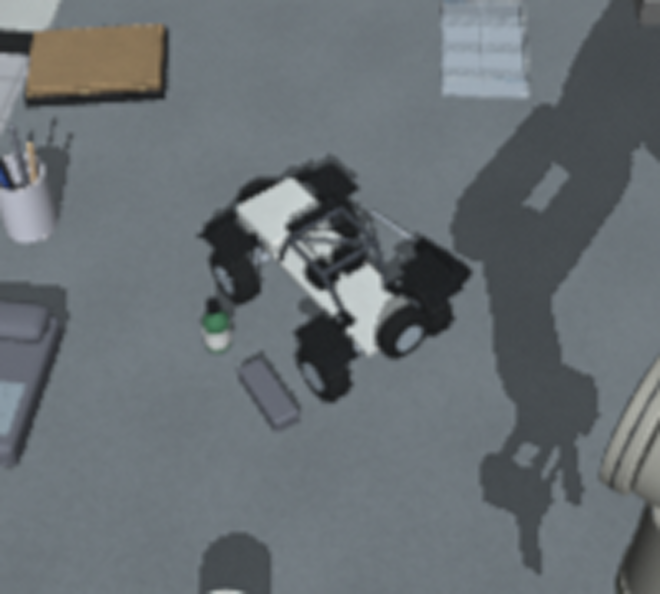

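The top view shows the car with its nose up and to the right, the loose tyre ahead of it at (302,158), and the oil bottle and battery on its left. The guards sit at about lf (261,147), rf (295,184), rr (247,224) and lr (213,187). Next I'll fit the pose and check it with an overlay.

```bash
cat > h.py <<'E'
import numpy as np,cv2
from scipy.optimize import least_squares
G={"lf":(95,80),"rr":(-95,-80),"rf":(95,-80),"lr":(-95,80)}
def proj(m,P):
    P=np.atleast_2d(P).astype(float); T=m["T"]; c=(P-T[:3,3])@T[:3,:3]
    f=192/np.tan(np.radians(m["vfov"]/2)); return np.c_[m["cx"]+f*c[:,0]/-c[:,2], m["cy"]+f*c[:,1]/c[:,2]]
def w(p,L):
    L=np.atleast_2d(L).astype(float); c,s=np.cos(p[2]),np.sin(p[2])
    return np.c_[p[0]+c*L[:,0]-s*L[:,1],p[1]+s*L[:,0]+c*L[:,1],L[:,2]]
def unproj(m,uv,z):
    f=192/np.tan(np.radians(m["vfov"]/2)); d=m["T"][:3,:3]@np.array([(uv[0]-m["cx"])/f,-(uv[1]-m["cy"])/f,-1]); o=m["T"][:3,3]
    return o+d*(z-o[2])/d[2]
def overlay(p,tag,src="0"):
    from cell import r
    for n,(a,b,c,d,k) in {"top":(110,270,170,340,3.5),"side":(150,240,200,310,6)}.items():
        im=cv2.resize(cv2.imread(f"pics/{n}{src}.png")[a:b,c:d],None,fx=k,fy=k,interpolation=cv2.INTER_CUBIC); m=r.camera_model(n)
        for (x,y),col in zip(G.values(),((0,0,255),(0,255,0),(255,0,0),(0,255,255))):
            q=proj(m,w(p,[(x+i*28,y+j*23,105) for i,j in((1,1),(1,-1),(-1,-1),(-1,1))]))
            cv2.polylines(im,[np.int32((q-[c,a]+.5)*k)],True,col,1)
        q=proj(m,w(p,[(48,44,155),(48,-44,155),(-78,-44,155),(-78,44,155)])); cv2.polylines(im,[np.int32((q-[c,a]+.5)*k)],True,(255,0,255),1)
        cv2.imwrite(f"pics/{n}_ov{tag}.png",im)
E
python3 - <<'E'
from h import *; from cell import r
m=r.camera_model("top")
obs={"lf":(261.4,146.5),"rf":(295,183),"rr":(247,223),"lr":(213,186)}
L=[(*G[k],105) for k in obs]; O=np.array(list(obs.values()))
s=least_squares(lambda p:(proj(m,w(p,L))-O).ravel(),[450,0,-.7]); print(s.x,s.fun.round(1))
overlay(s.x,"1")
for k,z in(("tyre",(302,158.7)),): print(k,unproj(m,z,30))
E
```

```text
[570.73516666  -6.93203081  -0.80945484] [-1.1 -0.  -0.8  0.7  0.7  0.5  1.1 -1.2]
tyre [ 683.07395793 -160.16996535   30.        ]
```

View pics/top_ov1.png

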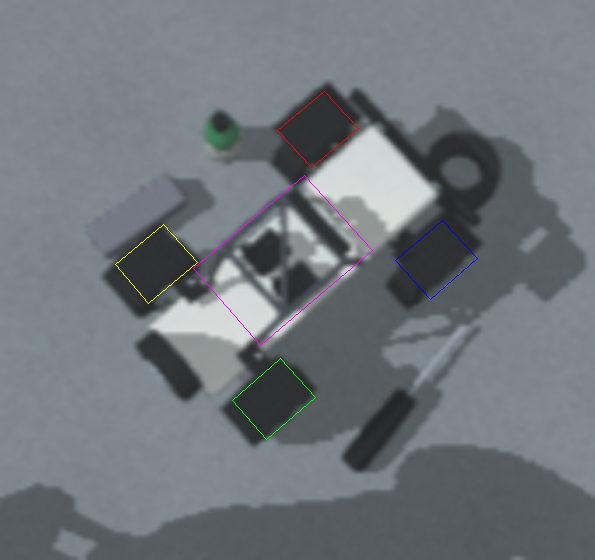

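View pics/side_ov1.png

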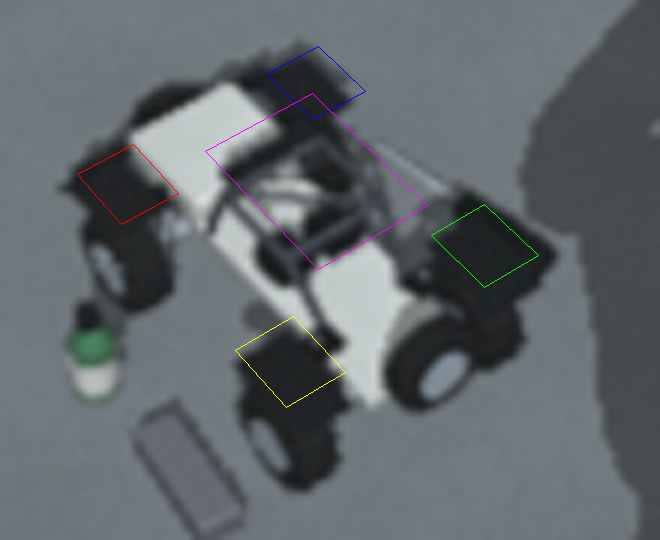

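The rough fit matches all four guards to within a few pixels, but the yaw looks slightly off. I'll boost the contrast and refine.

```bash
python3 - <<'E'
import cv2,numpy as np
from h import *
for n,(a,b,c,d,k) in {"top":(128,248,190,315,6),"side":(150,240,200,310,6.5)}.items():
    im=cv2.imread(f"pics/{n}0.png")[a:b,c:d].astype(float)
    im=np.clip((im-15)*3,0,255).astype(np.uint8)
    im=cv2.resize(im,None,fx=k,fy=k,interpolation=cv2.INTER_CUBIC)[:600]
    cv2.imwrite(f"pics/{n}_c.png",im)
E
python3 -c "
import cv2;i=cv2.imread('pics/top_c.png');print(i.shape)"
```

```text
(600, 750, 3)
```

View pics/top_c.png

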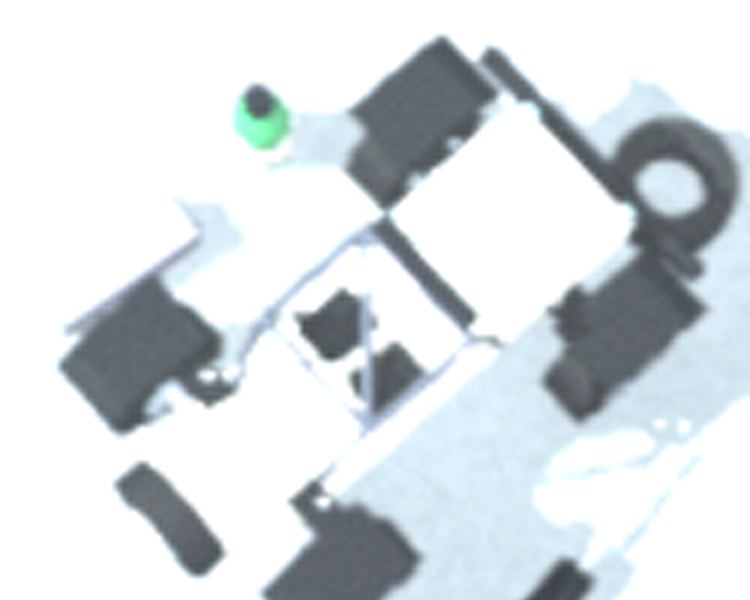

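View pics/side_c.png

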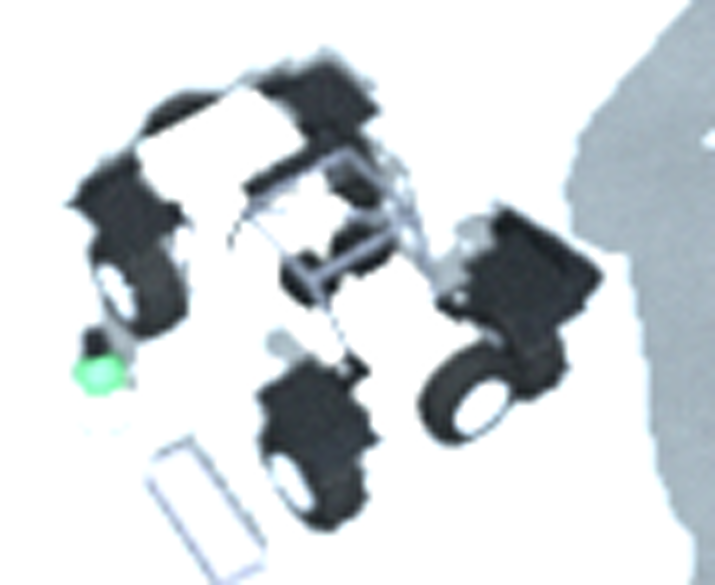

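```bash
cat >> h.py <<'E'
from scipy.spatial.transform import Rotation as Rn
def rots(yaw):
    out=[]
    for s in(1,-1):
        y=s*np.array([np.cos(yaw),np.sin(yaw),0]); z=np.array([0,0,-1.]); out.append(Rn.from_matrix(np.c_[np.cross(y,z),y,z]).as_rotvec())
    return out
E
python3 - <<'E'
from h import *; from cell import r
mt,ms=r.camera_model("top"),r.camera_model("side")
# (cam, local, pixel)
D=[(mt,(123,103),(263.4,133.9)),(mt,(-67,103),(215.4,173.9)),(mt,(-67,-103),(259.6,220.5)),(mt,(123,-103),(307.1,179.8)),(mt,(67,103),(248.3,146.4)),
 (ms,(123,103),(210.,180.8)),(ms,(-67,103),(239.3,210.3)),(ms,(-123,-103),(292.3,191.9)),(ms,(67,-103),(258.,165.7)),(ms,(-67,-103),(276.5,181.1))]
f=lambda p:np.concatenate([(proj(m,w(p,[(*l,105)]))-o).ravel() for m,l,o in D])
s=least_squares(f,[570,-7,-.81],loss="soft_l1"); print(s.x,f(s.x).reshape(-1,2).round(1).tolist()); overlay(s.x,"2")
for k,v in G.items():
    P=w(s.x,[(*v,190)])[0]; print(k,P.round(1),np.hypot(*P[:2]).round(),[None if (q:=r.ik(P,t)) is None else np.round(q,2).tolist() for t in rots(s.x[2])])
E
```

```text
[575.65586664  -6.12035083  -0.77389062] [[-3.1, 0.1], [0.4, -0.5], [1.3, 0.8], [-1.6, 0.3], [-1.0, -0.9], [0.7, -1.1], [-0.8, -2.0], [-4.2, -0.9], [0.3, -1.2], [2.4, 1.8]]
lf [699.5 -15.3 190. ] 700.0 [[-0.1, 0.41, 1.21, -0.0, 1.52, 0.68], [-0.1, 0.41, 1.21, -0.0, 1.52, -2.46]]
rr [451.8   3.1 190. ] 452.0 [[-0.11, -0.27, 1.92, -0.0, 1.49, 0.67], [-0.11, -0.27, 1.92, -0.0, 1.49, -2.47]]
rf [ 587.7 -129.7  190. ] 602.0 [[-0.3, 0.15, 1.52, -0.0, 1.47, 0.47], None]
lr [563.6 117.5 190. ] 576.0 [[0.12, 0.08, 1.59, -0.0, 1.47, 0.89], [0.12, 0.08, 1.59, -0.0, 1.47, -2.25]]
```

View pics/top_ov2.png

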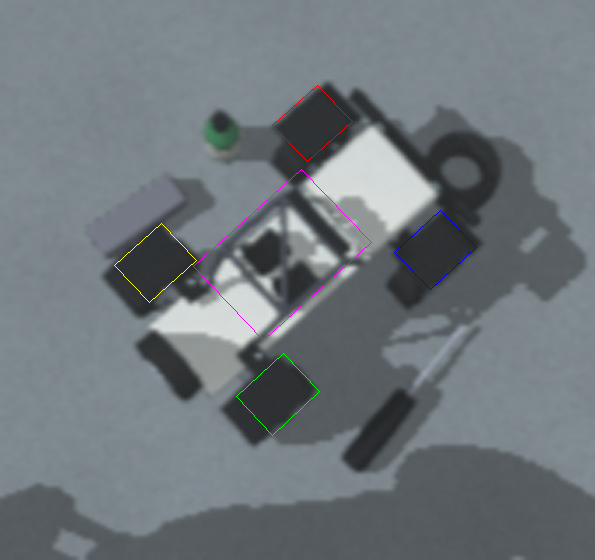

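View pics/side_ov2.png

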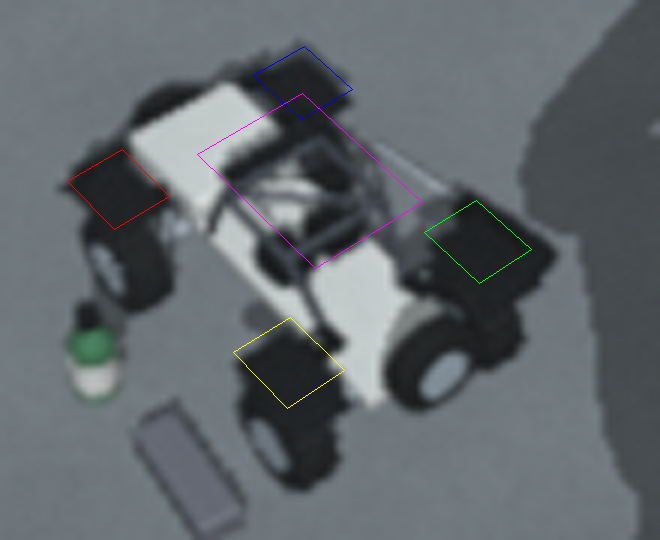

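The two fits agree to about 5 mm, which is fine on a 46 x 56 mm pad, so I'll use a blend. Next: close the fingers, hover over the left front guard, and look.

```bash
echo 'POSE=np.array([574,-7,-.795])' >> h.py
python3 - <<'E'
from h import *; from cell import r
r.move_gripper(0.0)
R=rots(POSE[2])[0]; P=w(POSE,[(*G["lf"],190)])[0]
r.move_to(P,R); print(r.read_time()); P[2]=125; r.line_to(P)
print(r.read_time(),r.read_ee_pos(),r.read_wrist_force(),r.read_gripper_width())
for n in("top","side"): cv2.imwrite(f"pics/{n}3.png",r.capture(n)[:,:,::-1])
t=cv2.imread("pics/top3.png")[100:260,170:340]; s=cv2.imread("pics/side3.png")[100:260,170:340]
for a in(t,s): a[:]=np.clip(a.astype(float)*1.8,0,255)
cv2.imwrite("pics/hov3.png",np.hstack([cv2.resize(a,(400,376),interpolation=cv2.INTER_CUBIC) for a in(t,s)]))
q=P.copy();print(proj(r.camera_model("side"),P),proj(r.camera_model("top"),P))
E
```

```text
5.125
5.7083 [697.76550774 -18.51916928 125.40656947] [0.62090624 0.03056715 0.23195173] 0.005241187522720004
[[219.43027278 177.12887433]] [[259.90396325 143.41114354]]
```

View pics/hov3.png

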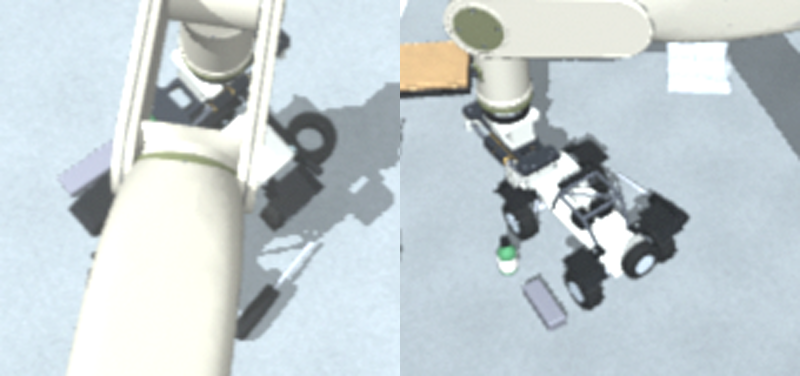

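The side view shows the hand coming down over the left front guard, with the fingertips near pixel (219,177) and clear of the cage. Now a stepwise press, with force readings.

```bash
python3 - <<'E'
from h import *; from cell import r
P=w(POSE,[(*G["lf"],112)])[0]
r.line_to(P,max_speed=60); f0=r.read_wrist_force()
for z in(106,103,100,97,95):
    P[2]=z; r.line_to(P,max_speed=25); r.wait(.15)
    df=r.read_wrist_force()-f0; print(z,r.read_ee_pos().round(1),df.round(2),r.read_time())
    if df[2]>9: break
cv2.imwrite("pics/side4.png",r.capture("side")[:,:,::-1])
P[2]=115; r.line_to(P,max_speed=40); print(r.read_wrist_force()-f0,r.read_time())
cv2.imwrite("pics/side5.png",r.capture("side")[:,:,::-1])
E
```

```text
106 [697.7 -18.8 106.2] [0.92 0.07 0.44] 6.7167
103 [697.7 -18.8 103.2] [1.09 0.51 0.84] 7.1333
100 [697.9 -18.8 100.4] [ 1.16 -0.09  3.64] 7.55
97 [698.1 -18.8  97.5] [3.62 1.11 5.71] 7.9667
95 [698.3 -18.8  95.8] [2.95 0.16 6.01] 8.3667
[1.10197739 0.22490985 0.64558561] 9.0667
```

The guard took about 6 N at about 9 mm, as the spring rate predicts, and the force went away on lift-off. Next is the right rear.

```bash
cat >> h.py <<'E'
def go(r,k,frm):
    a=r.read_ee_pos(); P=w(POSE,[(*G[k],190)])[0]; R=rots(POSE[2])[0]
    r.line_to([a[0],a[1],190],max_speed=120); r.line_to(P,R,max_speed=150)
    P[2]=114; r.line_to(P,max_speed=100); r.wait(.2); f0=r.read_wrist_force()
    print(k,r.read_ee_pos().round(1),r.read_time())
    for z in(103,98,94.6):
        P[2]=z; r.line_to(P,max_speed=25); r.wait(.2)
        df=r.read_wrist_force()-f0; print(z,r.read_ee_pos().round(1),df.round(2),r.read_time())
        if df[2]>8.5: break
    P[2]=115; r.line_to(P,max_speed=40); r.wait(.2); print((r.read_wrist_force()-f0).round(2),r.read_time())
    for n in("top","side"): cv2.imwrite(f"pics/{n}_{k}.png",r.capture(n)[:,:,::-1])
E
python3 - <<'E'
from h import *; from cell import r
go(r,"rr",0)
s=[cv2.imread(p)[100:260,170:340] for p in("pics/top_rr.png","pics/side_rr.png")]
cv2.imwrite("pics/v6.png",np.hstack([cv2.resize(np.clip(a*1.8,0,255).astype(np.uint8),(400,376),interpolation=cv2.INTER_CUBIC) for a in s]))
E
```

```text
rr [450.9   4.7 114.8] 12.8
103 [450.3   4.8 103.1] [-1.37 -0.34  2.28] 13.5917
98 [450.5   4.8  98.2] [-2.11 -1.19  6.07] 14.1417
94.6 [450.4   4.7  94.9] [-3.11 -0.27  8.56] 14.625
[-0.97  0.69  0.37] 15.4833
```

View pics/v6.png

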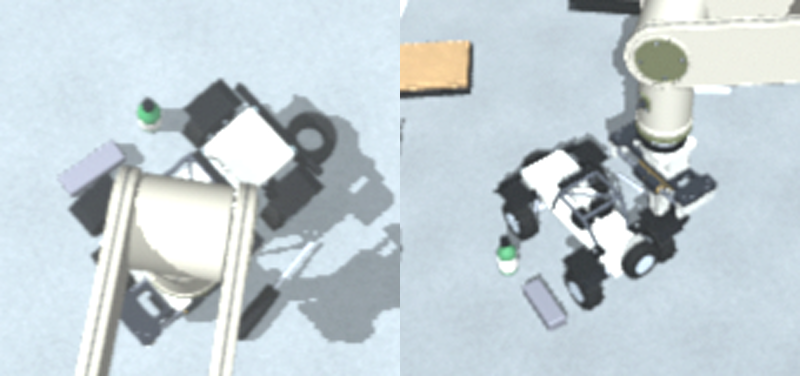

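```bash
python3 - <<'E'
from h import *; from cell import r
m=r.camera_model("side"); c,a,k=200,150,6
im=cv2.imread("pics/side_rr.png")[a:a+90,c:c+110]; im=cv2.resize(np.clip(im*2.2,0,255).astype(np.uint8),None,fx=k,fy=k,interpolation=cv2.INTER_CUBIC)
for z,col in((115,(0,0,255)),(105,(0,255,0))):
    q=proj(m,[450.4,4.8,z])[0]; cv2.circle(im,tuple(np.int32((q-[c,a]+.5)*k)),4,col,1); print(q)
cv2.imwrite("pics/v7.png",im)
E
```

```text
[279.61380384 188.39916846]
[279.51210986 190.01360543]
```

View pics/v7.png

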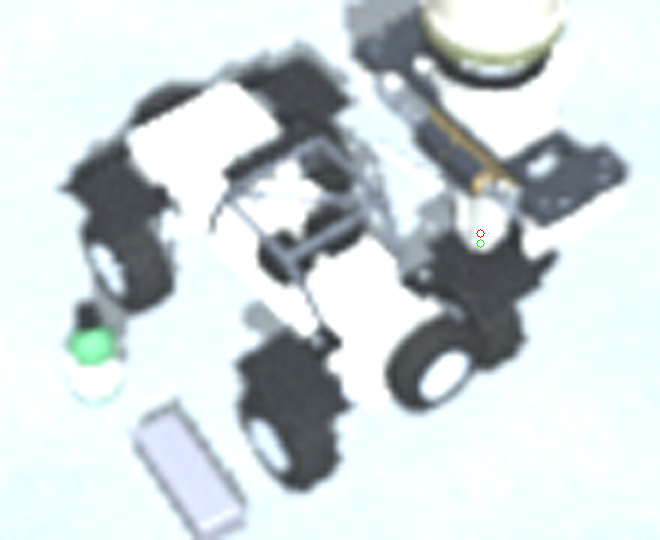

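The tip (green dot at 480,244 in the zoom) is near the middle of the right rear guard. The car hasn't moved and the cage is clear. Carrying on in order.

```bash
python3 - <<'E'
from h import *; from cell import r
go(r,"rf",0)
E
```

```text
rf [ 584. -131.  115.] 18.8833
103 [ 583.4 -130.8  103.1] [-1.44 -0.8   0.31] 19.675
98 [ 583.7 -131.2   98.4] [-0.69 -4.12  4.4 ] 20.225
94.6 [ 583.8 -131.4   95.2] [-1.49 -4.39  6.8 ] 20.7083
[-1.06 -0.3   0.19] 21.5667
```

```bash
python3 - <<'E'
from h import *; from cell import r
go(r,"lr",0)
a=r.read_ee_pos(); r.line_to([a[0],a[1],200]); r.move_joints([1.068,0.13,1.488,0,1.523,-0.085])
r.wait(.5); print(r.read_time())
for n in("top","side"): cv2.imwrite(f"pics/{n}9.png",r.capture(n)[:,:,::-1])
o=[];
for n in("top","side"):
    A,B=[cv2.imread(f"pics/{n}{t}.png") for t in("0","9")]
    D=cv2.absdiff(A,B)[100:260,170:340]; o.append(np.hstack([cv2.resize(x,(400,290)) for x in(B[100:260,170:340],D*3)]))
cv2.imwrite("pics/v9.png",np.vstack(o))
s=[]
for p in("side_rf","side_lr"): s.append(cv2.resize(cv2.imread(f"pics/{p}.png")[100:260,170:340],(400,376)))
cv2.imwrite("pics/v10.png",np.clip(np.hstack(s)*1.8,0,255))
for n in("top","side"):
  A,B=[cv2.imread(f"pics/{n}{t}.png",0)[120:245,195:320].astype(np.float32) for t in("0","9")]; print(cv2.phaseCorrelate(A,B))
E
```

```text
lr [565.2 116.9 114.9] 25.3583
103 [564.6 116.9 103.1] [-0.15  1.09  3.  ] 26.15
98 [565.  117.2  98.5] [-0.67  2.41  5.36] 26.7
94.6 [565.1 117.4  95.4] [-1.31  2.78  7.57] 27.1833
[ 0.28 -0.35 -0.14] 28.0417
31.3
((0.5221627577859493, 0.5019799432727439), 0.9960371148071289)
((0.4876180346985777, 0.4913321269685227), 0.9911023708496094)[ WARN:0@17.044] global loadsave.cpp:1063 imwrite_ Unsupported depth image for selected encoder is fallbacked to CV_8U.
```

View pics/v9.png

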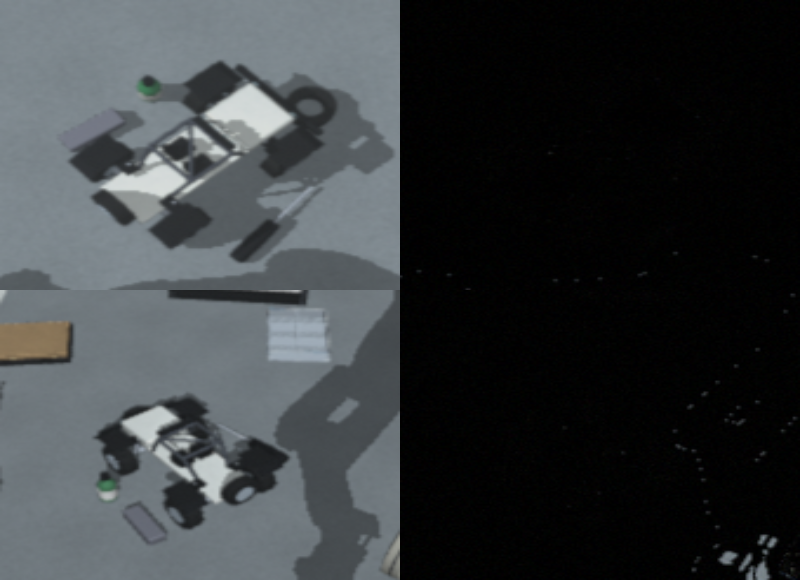

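View pics/v10.png

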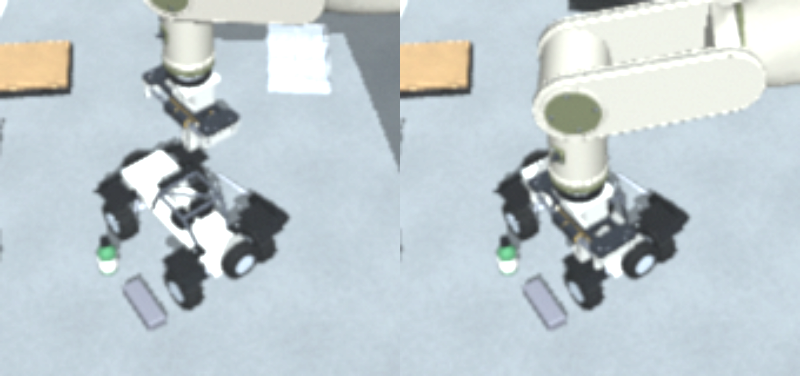

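The before/after difference is blank over the car and everything near it, so nothing has moved and the body is back up. Handing in.

```bash
python3 - <<'E'
from cell import r
r.hand_in(); print(r.read_time())
E
```

```text
the job is handed in; nothing more can be done
the job is handed in; nothing more can be done
```

I pressed all four mudguards once each with the closed fingertips, in the order asked, and handed the job in at about 31 s of the 62 s allowed.

| Mudguard | Tip travel below the 105 mm rest height (mm) | Vertical force at the bottom (N) |
|---|---|---|
| Left front | about 9 | 6.0 |
| Right rear | about 10 | 8.6 |
| Right front | about 10 | 6.8 |
| Left rear | about 10 | 7.6 |

- **Springs and stops:** The springs gave about a centimetre each time, well short of the 20 mm stops. The force went back to about zero after every lift.
- **Car and desk:** The before and after pictures from both cameras show no difference on the car or the things right beside it. I did not compare the mug, handset or parts tray, which the arm did not go near once it had left its start position. The arm was back at its start pose, clear of everything, before I handed in.
- **Cage:** The pictures show the hand clear of the roll cage and light bar.

**Checks that disagreed:**
- My two fits of the car's position differed by about 5 mm, so I used a blend of them.
- The right rear pushed back harder than the stated spring rate (8.6 N against about 6 N). The close-up there showed the tip near the middle of the guard.
- There were sideways forces of up to about 4.6 N at the bottom of the presses, but they did not shift the car.

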